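Gauge the slot of a sample-plate holder

TASK

Find the width of the sample-plate holder's blue-marked middle slot by trying the gauge leaves from the rack in it by feel, the thinnest leaf first. Leave the first leaf that binds (the thinnest that is gripped between the fence and the sprung cheek) standing upright in that slot, pushed home onto its shoulders, with the other two leaves home in the rack. Work gently: never press on the holder's fence with 30 N or more, and leave the other things on the bench alone.

Things in the scene. Friction and masses are not known exactly. Their poses are not given: they have to be found in the camera images.
- fence: Three-station sample-plate holder, fixed: black base 230 x 150 x 12 mm, one long aluminium fence (200 mm along x, 30 mm along y), and facing it three sprung aluminium cheeks, 70 mm apart, each making an upright slot with the fence. Origin: base underside, in the plane of the fence's slot face, at the middle station. x along the slots, z up, +y from the face into the rigid fence; slots lie at y < 0.
- slot_mouth (a point): Point on the fence's slot face at the middle station, level with the tops of fence and cheek (60 mm above the bench); axes as the holder's. The slot is 50 mm long, 46 mm deep, open above and at both ends; both upper edges are rounded (4 mm radius). Its width, from the face towards -y, is unknown: 3.5, 6.5 or 9.5 mm; the three stations differ. The faces are slippery (friction about 0.25).
- blue_mark (a point): Blue mark on top of the fence, 22 mm behind the slot face, at the station to be gauged (the middle one). Its cheek (50 mm along x, 26 mm thick) rests on a stop with 3 N of spring preload and, pushed back to -y, resists with 3 N plus 2 N per mm, up to 8 mm: a leaf 1.5 mm wider than the slot is squeezed with about 6 N, one 4.5 mm wider with about 12 N. The fence does not give.
- rack: Pale wooden gauge rack, 170 (x) x 50 (y) x 45 mm high, fixed. Origin: centre of its underside. Three through pockets, each 28 (x) x 14 (y) mm, at x = -55, 0 and +55 mm, y = 0. Each holds one gauge leaf, in any order, about parallel to the rack's axes; the shoulders rest on the rack's top, the blade hangs in the pocket.
- leaf5_grip (a point): Gauge leaf 5 mm thick (green handle, one white dot on top), upright, loose, about 0.12 kg. Handle 34 (x) x 20 (y) x 44 (z) mm; below it a steel blade 24 mm wide (x), 5 mm thick (y), 34 mm long, its end fully rounded. The handle's underside is the shoulder that sits on top when home. This point: 24 mm above the shoulder, on the mid-line. x along the width, y across the thickness, z up.
- leaf8_grip (a point): Gauge leaf 8 mm thick (yellow handle, two white dots on top), upright, loose, about 0.12 kg. Handle 34 (x) x 20 (y) x 44 (z) mm; below it a steel blade 24 mm wide (x), 8 mm thick (y), 34 mm long, its end fully rounded. The handle's underside is the shoulder that sits on top when home. This point: 24 mm above the shoulder, on the mid-line. x along the width, y across the thickness, z up.
- leaf11_grip (a point): Gauge leaf 11 mm thick (red handle, three white dots on top), upright, loose, about 0.12 kg. Handle 34 (x) x 20 (y) x 44 (z) mm; below it a steel blade 24 mm wide (x), 11 mm thick (y), 34 mm long, its end fully rounded. The handle's underside is the shoulder that sits on top when home. This point: 24 mm above the shoulder, on the mid-line. x along the width, y across the thickness, z up.
- spanner: Bystander, leave alone: spanner lying on the bench.
- solvent: Bystander, leave alone: amber bottle 68 mm across, 140 mm high. Origin at its underside.
- jar: Bystander, leave alone: white jar 52 mm across, 60 mm high. Origin at its underside.
- pillbox: Bystander, leave alone: yellow box 70 x 110 x 35 mm. Origin at its underside.
There are look-alikes about, which are no part of the job. Leave any purple look-alike of the part that bears leaf8_grip alone. There is more than one size of the part that bears leaf5_grip; the job needs the larger.

How it is judged:
On the way:
1. the thinnest (5 mm, green) leaf is tried first: its blade reaches at least 12 mm down into the slot (x of leaf5_grip in the frame of fence between -0.015 and 0.015 m and y of leaf5_grip in the frame of fence between -0.018 and 0.006 m and z of leaf5_grip in the frame of fence below 0.106 m), for 0.1 s.
At the end, for the whole second after the job is handed in: One leaf stands in the slot, home on its shoulders (4 mm), upright (0.12 rad), within 15 mm of the slot's middle, squeezed against the fence with 2.5 to 9.5 N (binds, not a size too thick); the other two are home in the rack (5 mm, 0.15 rad); all released and at rest (((x of leaf5_grip in the frame of fence between -0.015 and 0.015 m and y of leaf5_grip in the frame of fence between -0.018 and 0.006 m and z of leaf5_grip in the frame of fence between 0.08 and 0.088 m and angle between leaf5_grip's own z axis and vertical below 0.12 rad and contact force between leaf5 and fence between 2.5 and 9.5 N and x of leaf8_grip in the frame of rack between -0.075 and 0.075 m and y of leaf8_grip in the frame of rack between -0.012 and 0.012 m and z of leaf8_grip in the frame of rack between 0.064 and 0.074 m and angle between each of leaf8_grip, leaf11_grip's own z axis and vertical below 0.15 rad and x of leaf11_grip in the frame of rack between -0.075 and 0.075 m and y of leaf11_grip in the frame of rack between -0.012 and 0.012 m and z of leaf11_grip in the frame of rack between 0.064 and 0.074 m) or (x of leaf8_grip in the frame of fence between -0.015 and 0.015 m and y of leaf8_grip in the frame of fence between -0.018 and 0.006 m and z of leaf8_grip in the frame of fence between 0.08 and 0.088 m and angle between leaf8_grip's own z axis and vertical below 0.12 rad and contact force between leaf8 and fence between 2.5 and 9.5 N and x of leaf5_grip in the frame of rack between -0.075 and 0.075 m and y of leaf5_grip in the frame of rack between -0.012 and 0.012 m and z of leaf5_grip in the frame of rack between 0.064 and 0.074 m and angle between each of leaf5_grip, leaf11_grip's own z axis and vertical below 0.15 rad and x of leaf11_grip in the frame of rack between -0.075 and 0.075 m and y of leaf11_grip in the frame of rack between -0.012 and 0.012 m and z of leaf11_grip in the frame of rack between 0.064 and 0.074 m) or (x of leaf11_grip in the frame of fence between -0.015 and 0.015 m and y of leaf11_grip in the frame of fence between -0.018 and 0.006 m and z of leaf11_grip in the frame of fence between 0.08 and 0.088 m and angle between leaf11_grip's own z axis and vertical below 0.12 rad and contact force between leaf11 and fence between 2.5 and 9.5 N and x of leaf5_grip in the frame of rack between -0.075 and 0.075 m and y of leaf5_grip in the frame of rack between -0.012 and 0.012 m and z of leaf5_grip in the frame of rack between 0.064 and 0.074 m and angle between each of leaf5_grip, leaf8_grip's own z axis and vertical below 0.15 rad and x of leaf8_grip in the frame of rack between -0.075 and 0.075 m and y of leaf8_grip in the frame of rack between -0.012 and 0.012 m and z of leaf8_grip in the frame of rack between 0.064 and 0.074 m)) and linear speed of each of leaf5, leaf8, leaf11 below 0.02 m/s); the robot touches nothing.
It fails at once if the fence is pressed with more than 30 N (contact force between anything else and fence above 30 N).
It fails at once if a bystander is moved by more than 30 mm (distance of any of spanner, solvent, jar, pillbox from where it was at the start of the episode above 0.03 m).
It also fails if it takes over 72 s, if anything falls off the work surface, if the arm or the gripper's body presses on something with over 40 N, if the wrist force passes 120 N, or if a joint passes its speed limit or range.

ROBOT

A 6-joint arm with a two-finger parallel gripper is mounted at the origin on the work surface. World frame = base frame: x ahead of the robot, y to its left, z up, the work surface at z = 0. Lengths are in m, angles in rad, forces in N, time in s.
With the tool pointing down it reaches from about 0.2 to 0.875 m from the base axis. Payload 3.4 kg.
Tool frame: the origin (TCP) lies between the finger pads; the fingertips stand 25 mm ahead of it and the grasp point (between the pads) lies 6 mm ahead of it (r.nose_length is the z of the fingertips in the tool frame, in m); z points along the fingers, y is the line along which they close (so a half turn about z gives the same grasp; the last joint's range is limited). The gripper opens to 94 mm and grips with 3 to 60 N. Pads are 16 mm wide; open, the fingers measure 119 mm over their backs; the gripper's body (75 mm by 177 mm) begins 78 mm behind the grasp point.
Start: joints at [-1.284, 0.276, 1.505, -0, 1.361, -0.121], TCP at [0.228, -0.528, 0.204] pointing down, gripper open.
Joint ranges: [-2.89, 2.89], [-0.75, 2.08], [0.22, 2.7], [-1.18, 4.32], [0.11, 2.71], [-2.7, 2.7]. Speed limits (rad/s): [2.57, 2.57, 3.14, 3.14, 3.14, 3.14].

INTERFACE

Orientations are given as a unit quaternion [w, x, y, z].
In Python, from plant import r, gripper_to, inverse_kinematics, vision, models, telemetry gives the robot as it stands. Calls block until the motion is done:
- r.move_to(position, orientation): joint-space move of the TCP to a pose.
- r.move_l(position, rot=None, vel=0.15, guard=None): straight line of the TCP; rot=None keeps the orientation; vel is the mean speed in m/s. With guard (N) it stops when the force on the tool has changed by that much, and returns True; else False.
- r.movej(angles): joint-space move.
- gripper_to(opening, f_grip=None): finger opening in m; f_grip is the grip in N (None keeps the last); returns when the fingers have stopped.
- r.hold(seconds).
- inverse_kinematics(position, orientation): joint angles nearest the present ones, or None.
- vision.snapshot(name): name is "scene" or "top"; returns the picture (384x512x3 uint8, red, green, blue); there is no depth.
- vision.get_calibration(name): a dict with "fx", "fy", "cx", "cy" (pixels), "position" and "orientation" of the camera in the world. Camera axes: x right, y down, z forward; pixel columns grow to the right and rows downward; lengths in m; the calibration is good to about 2 mm. A picture is of the moment at which its call begins. get_calibration takes no time and is no camera call.
A pose or a line that the arm cannot do raises r.PlanningError and nothing moves.
- r.sign_off(): hands the job in; it is judged then, once.
Trained networks look in the newest picture that a camera, given by its name, has taken for a name from the list of things; names that differ only in an ending like _2 or _b are one class to them, and where a whole thing is asked for, a point or a joint stands for the part that bears it (a point fixed in the world has none). Each returns a list of dicts, best first, with "score" (0 to 1); they miss things now and then, are a little off and sometimes report something else, mostly with a low value. They report only what shows in the picture. A call takes as long as a camera call. They do not tell look-alikes from the thing itself.
- models.boxes_of(thing, camera): "at" ([x, y, z] in m, in world coordinates, good to about 4 mm: the middle of the surface that is visible of it).
- models.regions_of(thing, camera): "pixels" (384x512 bool, what is visible of it).
- models.mark_of(thing, camera): "at" ([x, y, z] in m, in world coordinates, good to about 4 mm: a listed point, or the origin of a listed thing).
Readings, each from a call of its own:
- telemetry.current_t(): time.
- telemetry.current_joints(): joint angles.
- telemetry.current_dq(): joint speeds.
- telemetry.current_joint_efforts(): joint torques, N m.
- telemetry.current_ee_pos(): TCP position.
- telemetry.current_tool_rot(): TCP orientation.
- telemetry.current_wrist_force(): force on the tool from outside, world axes, zero at the start.
- telemetry.current_torque(): the same for the moment, N m.
- telemetry.current_opening(): finger opening in m.
- telemetry.current_finger_force(): force on a finger pad.
Only numpy, scipy, OpenCV 4.12 (cv2) and the standard library are available. Lean on these libraries where they do the work, as an engineer would, in place of code of your own. Each camera call takes 0.05 s, during which the arm holds its last target. There are 200 camera calls.

## Working session

There is one attempt and no reset: what is moved stays moved. The work goes in short steps, each a Python script; the robot and the scene stay as the last script left them, time stands still between calls to the robot, and variables do not carry over. Pictures are saved under pics/ and viewed, at most 10 in all, crops included, and the job is handed in when it is done.

```bash
ls; mkdir -p pics; python3 - <<'E'
from plant import r, vision, models, telemetry
import cv2, numpy as np
for c in ("scene","top"):
    im=vision.snapshot(c); cv2.imwrite(f"pics/{c}0.png",im[:,:,::-1])
    k=vision.get_calibration(c); print(c,{a:np.round(b,3).tolist() for a,b in k.items()})
    for t in ("leaf5_grip","leaf8_grip","leaf11_grip","slot_mouth","blue_mark","rack","fence"):
        print(t,[(np.round(d["at"],3).tolist(),round(d["score"],2)) for d in models.mark_of(t,c)][:4])
print(telemetry.current_t())
E
```

```text
pics
scene {'fx': 352.229, 'fy': 352.229, 'cx': 251.681, 'cy': 190.028, 'position': [1.297, 0.107, 0.554], 'orientation': [-0.301, 0.579, 0.663, -0.367]}
leaf5_grip [([0.444, 0.192, 0.07], 0.55), ([0.386, 0.13, 0.035], 0.48)]
leaf8_grip [([0.557, 0.306, 0.056], 0.95), ([0.496, 0.208, 0.067], 0.63)]
leaf11_grip [([0.547, 0.218, 0.068], 0.58)]
slot_mouth [([0.522, -0.209, 0.06], 0.65), ([0.643, -0.412, -0.001], 0.58), ([0.717, 0.019, -0.002], 0.53)]
blue_mark [([0.518, -0.187, 0.058], 0.64)]
rack [([0.495, 0.206, 0.003], 0.92)]
fence [([0.522, -0.21, -0.0], 0.86), ([0.719, 0.016, 0.001], 0.55), ([0.522, -0.208, 0.062], 0.39)]
top {'fx': 447.766, 'fy': 447.766, 'cx': 252.584, 'cy': 188.889, 'position': [0.417, -0.043, 1.228], 'orientation': [0.044, -0.697, 0.715, -0.026]}
leaf5_grip [([0.438, 0.195, 0.067], 0.72), ([0.386, 0.129, 0.038], 0.58)]
leaf8_grip [([0.564, 0.305, 0.054], 0.66), ([0.495, 0.211, 0.067], 0.63)]
leaf11_grip [([0.548, 0.224, 0.065], 0.69)]
slot_mouth [([0.527, -0.208, 0.059], 0.69), ([0.421, 0.394, 0.001], 0.32), ([0.65, -0.404, 0.002], 0.29)]
blue_mark [([0.518, -0.192, 0.062], 0.73)]
rack [([0.497, 0.207, 0.002], 0.56)]
fence [([0.523, -0.21, -0.001], 0.92)]
0.8
```

```bash
python3 - <<'E'
import cv2
a=cv2.imread("pics/top0.png"); cv2.imwrite("pics/top0b.png",cv2.resize(a,(768,576),interpolation=cv2.INTER_CUBIC))
E
```

```text
(no output)
```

View pics/top0b.png

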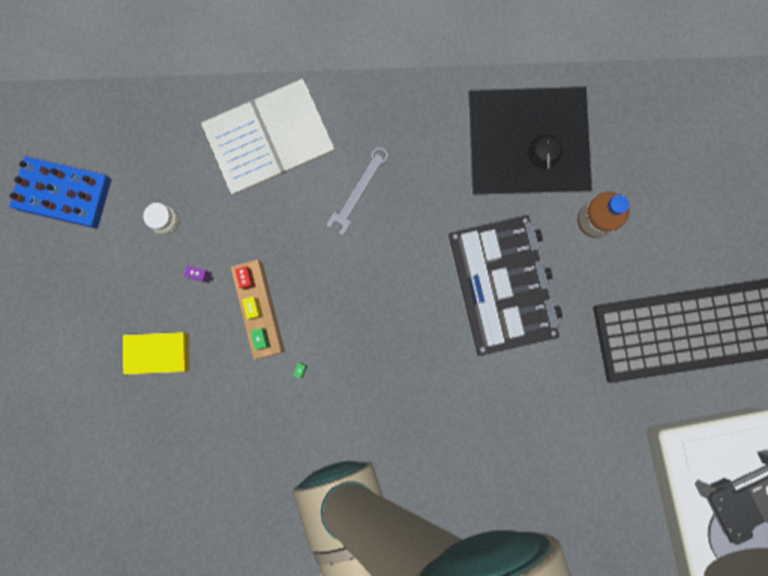

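View pics/scene0.png

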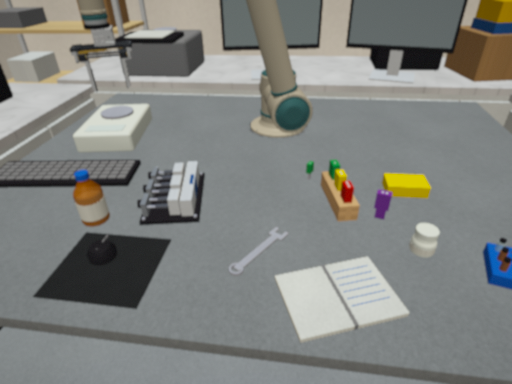

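Top view (1.5x): the rack is at (257,310), holding red (244,277), yellow (251,307) and green (260,338). The look-alikes are a small loose green leaf at (300,370) and a purple leaf at (199,273), both off the rack. The leaf I need is the larger green one in the rack at (260,338). The holder is at (503,285) with its blue mark at (479,289). I'll confirm this in one enlarged crop.

```bash
cat > h.py <<'E'
import numpy as np, cv2
from scipy.spatial.transform import Rotation as R
from plant import r, gripper_to, inverse_kinematics, vision, models, telemetry as T
def rot(q): return R.from_quat([q[1],q[2],q[3],q[0]]).as_matrix()
def to_plane(uv,z,c="top"):
    k=vision.get_calibration(c); uv=np.atleast_2d(uv)
    d=np.c_[(uv[:,0]-k["cx"])/k["fx"],(uv[:,1]-k["cy"])/k["fy"],np.ones(len(uv))]@rot(k["orientation"]).T
    p=np.array(k["position"]); return p+d*((z-p[2])/d[:,2])[:,None]
def to_px(P,c="top"):
    k=vision.get_calibration(c); q=(np.atleast_2d(P)-k["position"])@rot(k["orientation"])
    return np.c_[q[:,0]/q[:,2]*k["fx"]+k["cx"],q[:,1]/q[:,2]*k["fy"]+k["cy"]]
def down(yaw):  # tool z down, tool y along world direction (yaw+90deg)
    x=np.array([np.cos(yaw),np.sin(yaw),0]);z=np.array([0,0,-1.]);y=np.cross(z,x)
    q=R.from_matrix(np.c_[x,y,z]).as_quat(); return [q[3],q[0],q[1],q[2]]
E
python3 - <<'E'
from h import *
im=cv2.imread("pics/top0.png")
def crop(x0,y0,w,h,s): return cv2.resize(im[y0:y0+h,x0:x0+w],None,fx=s,fy=s,interpolation=cv2.INTER_CUBIC)
cv2.imwrite("pics/c1.png",np.hstack([crop(115,165,100,100,4),crop(290,140,95,100,4)]))
hsv=cv2.cvtColor(im,cv2.COLOR_BGR2HSV)
for n,lo,hi,x0,x1,y0,y1 in (("g",45,75,150,185,210,240),("y",22,35,155,180,190,215),("r",0,8,150,175,172,195)):
    m=((hsv[...,0]>=lo)&(hsv[...,0]<=hi)&(hsv[...,1]>120)); mm=np.zeros_like(m); mm[y0:y1,x0:x1]=m[y0:y1,x0:x1]
    v,u=np.nonzero(mm); print(n,len(u),u.mean(),v.mean(),to_plane([u.mean(),v.mean()],.085).round(4))
# fence top: bright pixels
g=im.min(2).astype(float)
m=(g>150)&(hsv[...,1]<40); mm=np.zeros_like(m); mm[140:240,295:380]=m[140:240,295:380]
n,lab,st,ce=cv2.connectedComponentsWithStats(mm.astype(np.uint8))
for i in range(1,n):
    if st[i,4]>60:
        v,u=np.nonzero(lab==i); P=to_plane(np.c_[u,v],.06)[:,:2].astype(np.float32)
        print(st[i],cv2.minAreaRect(P))
v,u=np.nonzero((hsv[...,0]>100)&(hsv[...,0]<130)&(hsv[...,1]>140)&(np.indices(g.shape)[1]>305)&(np.indices(g.shape)[1]<335)&(np.indices(g.shape)[0]>175)&(np.indices(g.shape)[0]<212))
print("blue",len(u),to_plane([u.mean(),v.mean()],.06))
print(im[180:200:6,312:352].min(2))
E
```

```text
g 90 172.72222222222223 225.77777777777777 [[0.4411 0.1904 0.085 ]]
y 146 167.56164383561645 204.96575342465752 [[0.4947 0.2034 0.085 ]]
r 128 162.9140625 184.796875 [[0.5472 0.2152 0.085 ]]
[321 153  13  21 188] ((0.5960561633110046, -0.2116364687681198), (0.050718944519758224, 0.025448482483625412), 11.512351989746094)
[308 154  28  76 747] ((0.5214419364929199, -0.19448040425777435), (0.1996808648109436, 0.028849977999925613), 11.370051383972168)
[328 179  14  20 186] ((0.5284500122070312, -0.2284446805715561), (0.04941307380795479, 0.025167938321828842), 12.392356872558594)
[336 204  13  21 191] ((0.4603798985481262, -0.24521878361701965), (0.0496785007417202, 0.025177178904414177), 11.609869003295898)
blue 32 [[ 0.52012628 -0.18821212  0.06      ]]
[[107 167 197 199 199 195 197 196 196 198 193 197 184  95  66  87 138 163
  170 175 185 196 198 197 198 178  98  74  76  79  82  84  80  83  83  78
   84 107 121 119]
 [ 50  53 117 167  88  50  51 100 194 198 194 198 199 200 129  95 106 191
  198 201 197 197 195 197 195 199 198 127  73  64  64  64  64  66  66  64
   62  63  64  62]
 [ 69  60  42  79 175 120  62  44  68 156 197 195 196 194 197 169 108  98
  146 193 199 198 197 194 196 200 196 197 173  98  78  82  81  82  83  85
   84  82  83  81]
 [ 67  68  67  46  56 123 169  88  49  51 107 194 198 196 194 196 200 118
   87 102 189 177 173 160 147 132 118 111  87  74  64  63  65  65  65  66
   68  67  63  65]]
```

View pics/c1.png

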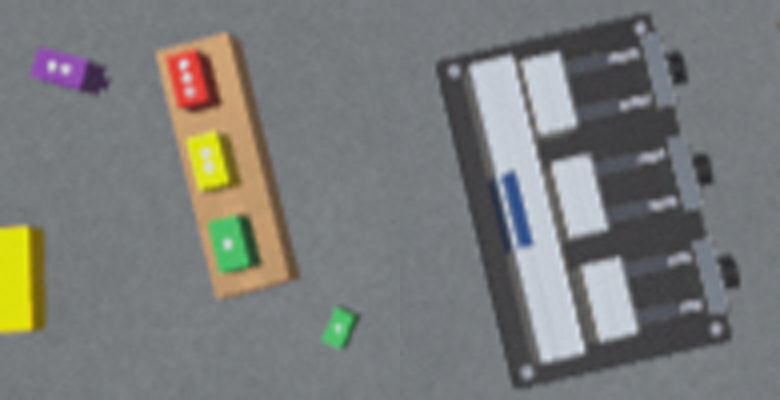

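Confirmed. The crop shows the full-size green leaf in the rack (one dot, crop (232,242)). The small green one at (340,328) and the purple one at (65,68) are decoys. The holder's blue mark sits at the middle station. Next I'll fit the rack and leaf boxes to their silhouettes.

```bash
cat > fit.py <<'E'
from h import *
from scipy.optimize import minimize
S=8
def hull(p,dim,z0,z1,cam,x0,y0,shape):
    c,s=np.cos(p[2]),np.sin(p[2]); P=[[p[0]+c*a-s*b,p[1]+s*a+c*b,z] for a in(-dim[0]/2,dim[0]/2) for b in(-dim[1]/2,dim[1]/2) for z in(z0,z1)]
    uv=(to_px(P,cam)-[x0-.5,y0-.5])*S
    m=np.zeros(shape,np.uint8); cv2.fillConvexPoly(m,cv2.convexHull(np.round(uv*16).astype(np.int32)),255,shift=4); return m
def fit(soft,p0,dim,z0,z1,cam,x0,y0):
    big=cv2.resize(soft.astype(np.float32),None,fx=S,fy=S,interpolation=cv2.INTER_LINEAR)
    f=lambda p:np.abs(hull(p,dim,z0,z1,cam,x0,y0,big.shape)/255.-big).sum()/S**2
    o=min((minimize(f,[p0[0],p0[1],p0[2]+d],method="Nelder-Mead",options=dict(initial_simplex=np.array([p0[0],p0[1],p0[2]+d])+np.array([[0,0,0],[.006,0,0],[0,.006,0],[0,0,.08]]),xatol=1e-4)) for d in(-.04,.04)),key=lambda o:o.fun)
    return o.x.round(4),round(o.fun,1)
E
python3 - <<'E'
from fit import *
for cam,win in (("top",(130,160,80,90)),("scene",(305,145,70,90))):
    im=cv2.imread(f"pics/{cam}0.png"); x0,y0,w,h=win; hsv=cv2.cvtColor(im,cv2.COLOR_BGR2HSV)[y0:y0+h,x0:x0+w]
    H,Sa=hsv[...,0].astype(int),hsv[...,1]
    sat=(Sa>75)&((H<90)|(H>170))
    n,lab,st,_=cv2.connectedComponentsWithStats(sat.astype(np.uint8)); sat=lab==1+st[1:,4].argmax()
    print(cam,"sat",sat.sum())
    for n,p0,m in (("g",(.441,.193,.22),sat&(H>=45)&(H<=75)),("y",(.495,.207,.22),sat&(H>=21)&(H<=36)&(Sa>150)),("r",(.548,.22,.22),sat&((H<=7)|(H>172))&(Sa>130))):
        m=cv2.morphologyEx(m.astype(np.uint8),cv2.MORPH_CLOSE,np.ones((3,3)))
        print(n,m.sum(),fit(m,p0,(.034,.02),.045,.089,cam,x0,y0))
    if cam=="top":
        # rack: compare only with union of rack box & handles -> fit rack box on closed mask with generous handle overlap
        m=cv2.morphologyEx(sat.astype(np.uint8),cv2.MORPH_CLOSE,np.ones((5,5)))
        print("rack",fit(m,(.495,.207,.22),(.17,.05),0,.045,cam,x0,y0))
im=cv2.imread("pics/top0.png"); g=im.min(2).astype(float)[140:240,295:380]
E
```

```text
top sat 1310
g 133 (array([0.4424, 0.1937, 0.246 ]), np.float64(24.5))
y 136 (array([0.4961, 0.2067, 0.2207]), np.float64(28.9))
r 145 (array([0.5492, 0.2196, 0.2536]), np.float64(22.3))
rack (array([0.4957, 0.2062, 0.2397]), np.float64(75.0))
scene sat 1425
g 127 (array([ 0.4357,  0.19  , -0.1051]), np.float64(60.3))
y 186 (array([0.4908, 0.2027, 0.0353]), np.float64(49.5))
r 179 (array([0.5444, 0.2197, 0.0044]), np.float64(54.3))
```

```bash
cat >> h.py <<'E'
RY=.24; RC=np.array([.4957,.2065]); RX=np.array([np.cos(RY),np.sin(RY)])
FY=.20; FM=np.array([.5244,-.2092]); FX=np.array([np.cos(FY),np.sin(FY)]); FN=np.array([-np.sin(FY),np.cos(FY)])
GZ=.077
def st(): 
    F=np.array(T.current_wrist_force()); p=np.array(T.current_ee_pos())
    print("t",round(T.current_t(),2),"p",p.round(4).tolist(),"F",F.round(2).tolist(),"Fn",round(F[:2]@FN,2),"open",round(T.current_opening(),4),"ff",np.round(T.current_finger_force(),1))
E
python3 - <<'E'
from h import *
g=RC-.055*RX; st()
gripper_to(.06,10)
r.move_to([*g,.2],down(RY)); st(); print(T.current_joints())
r.move_l([*g,GZ],vel=.15,guard=8); st()
gripper_to(.0,25); st()
r.move_l([*g,.19],vel=.12); st()
im=vision.snapshot("scene"); cv2.imwrite("pics/s1.png",im[:,:,::-1])
E
```

```text
t 0.8 p [0.228, -0.5279, 0.2044] F [0.86, -0.28, 0.52] Fn -0.44 open 0.0942 ff 0.0
t 4.16 p [0.4427, 0.1929, 0.2] F [0.52, 0.14, -0.32] Fn 0.04 open 0.0599 ff 0.0
[ 2.66913661e-01  1.39276012e-01  1.69755817e+00 -3.01511388e-04
  1.30469546e+00  1.59871713e+00]
t 5.12 p [0.443, 0.1935, 0.0776] F [-0.16, 0.21, 0.24] Fn 0.24 open 0.0599 ff 0.0
t 5.83 p [0.4423, 0.1934, 0.0771] F [-0.3, -0.1, 1.21] Fn -0.03 open 0.0196 ff 25.0
t 6.92 p [0.4416, 0.1932, 0.1892] F [0.19, 0.48, -0.99] Fn 0.43 open 0.0199 ff 25.0
```

View pics/s1.png

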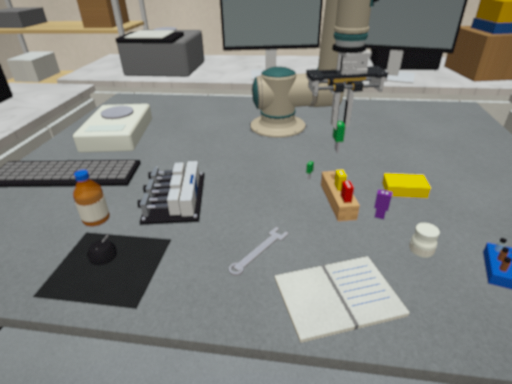

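The green leaf is gripped and lifted clear at (340,132); yellow and red remain in the rack. Next I'll move to the slot and descend with a guard, biased toward the cheek.

```bash
python3 - <<'E'
from h import *
q=down(FY); o=-.0045
a=FM+o*FN
r.move_to([*a,.19],q); st()
r.move_l([*a,.132],vel=.1,guard=6); r.hold(.2); st()
print("hit",r.move_l([*a,.103],vel=.03,guard=6)); st()
r.hold(.2); st()
E
```

```text
t 8.5 p [0.5254, -0.2124, 0.19] F [0.66, 0.21, -0.8] Fn 0.08 open 0.0197 ff 25.0
t 9.43 p [0.5258, -0.2139, 0.1328] F [0.5, 0.14, -0.48] Fn 0.03 open 0.0197 ff 25.0
hit False
t 10.55 p [0.525, -0.2132, 0.1028] F [-0.3, 2.4, -2.21] Fn 2.41 open 0.0195 ff 25.0
t 10.75 p [0.525, -0.2132, 0.1029] F [0.97, 3.35, -2.62] Fn 3.09 open 0.0197 ff 25.0
```

In, with the cheek pushing at about 3 N. Now I'll feel toward the fence in small steps and record the side force.

```bash
cat >> h.py <<'E'
def feel(x,offs,z,lim):
    out=[]
    for o in offs:
        p=FM+x*FX+o*FN; r.move_l([*p,z],vel=.03); 
        F=np.mean([(r.hold(.02),np.array(T.current_wrist_force())[:2]@FN)[1] for _ in range(6)])
        e=np.array(T.current_ee_pos())[:2]-FM
        out.append(F); print("cmd %.1f act %.2f Fn %.2f"%(o*1e3,e@FN*1e3,F))
        if F<lim: break
E
python3 - <<'E'
from h import *
feel(0,np.arange(-.0045,.004,.0005),.103,-5)
print(T.current_t())
E
```

```text
cmd -4.5 act -4.25 Fn 3.33
cmd -4.0 act -4.02 Fn 3.12
cmd -3.5 act -3.81 Fn 2.54
cmd -3.0 act -3.59 Fn 0.74
cmd -2.5 act -2.89 Fn 0.17
cmd -2.0 act -2.15 Fn -0.37
cmd -1.5 act -2.02 Fn -1.90
cmd -1.0 act -1.77 Fn -4.11
cmd -0.5 act -1.66 Fn -5.22
13.9
```

The leaf runs free from about -3.6 to -2.1 mm, a gap of 1.5 mm, so the slot is 6.5 mm. The cheek then resists at its 3 N preload. The 5 mm leaf does not bind, so it goes back and I try the 8 mm leaf next.

```bash
python3 - <<'E'
from h import *
p=FM-.0028*FN; g=RC-.055*RX
r.move_l([*p,.103],vel=.03); r.move_l([*p,.19],vel=.12); st()
r.move_to([*g,.19],down(RY)); st()
r.move_l([*g,.115],vel=.12)
print("hit",r.move_l([*g,GZ],vel=.04,guard=6)); st()
E
```

```text
t 15.03 p [0.5243, -0.2113, 0.1892] F [-0.09, 0.01, -1.35] Fn 0.03 open 0.0195 ff 25.0
t 16.55 p [0.4429, 0.1927, 0.1899] F [0.4, 0.38, -1.59] Fn 0.29 open 0.0197 ff 25.0
hit True
t 18.25 p [0.4418, 0.1932, 0.077] F [0.27, -1.14, 5.03] Fn -1.17 open 0.0198 ff 25.0
```

```bash
python3 - <<'E'
from h import *
p=RC; g=RC-.055*RX
gripper_to(.06); r.move_l([*g,.14],vel=.12); st()
r.move_l([*p,.14],vel=.12)
im=vision.snapshot("scene"); cv2.imwrite("pics/s2.png",cv2.resize(im[110:230,260:420,::-1],(640,480),interpolation=cv2.INTER_CUBIC))
print([(np.round(d["at"],3).tolist(),round(d["score"],2)) for d in models.mark_of("leaf5_grip","scene")])
print("hit",r.move_l([*p,GZ],vel=.12,guard=8)); st()
gripper_to(0,25); st()
r.move_l([*p,.19],vel=.12); st()
E
```

```text
t 19.72 p [0.4418, 0.1933, 0.1396] F [-0.24, -0.09, 0.12] Fn -0.04 open 0.0599 ff 0.0
[([0.388, 0.129, 0.037], 0.61), ([0.444, 0.192, 0.072], 0.51)]
hit False
t 21.1 p [0.496, 0.2066, 0.0775] F [0.22, 0.37, -0.16] Fn 0.32 open 0.06 ff 0.0
t 21.8 p [0.4958, 0.2065, 0.0771] F [-0.21, -0.2, 1.3] Fn -0.16 open 0.0198 ff 25.0
t 22.89 p [0.4951, 0.2063, 0.1891] F [0.03, -0.39, -1.44] Fn -0.39 open 0.0197 ff 25.0
```

View pics/s2.png

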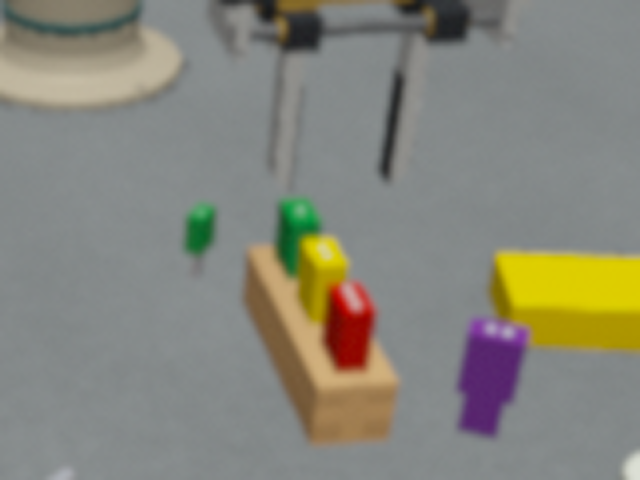

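The green leaf is home in the rack at (298,235). The yellow leaf is gripped and lifted; inserting it now.

```bash
python3 - <<'E'
from h import *
a=FM-.0042*FN
r.move_to([*a,.19],down(FY)); r.move_l([*a,.132],vel=.1,guard=6); r.hold(.2); st()
print("hit",r.move_l([*a,.103],vel=.03,guard=10)); st()
if np.array(T.current_ee_pos())[2]<.106: feel(0,np.arange(-.0042,.0,.0005),.103,-1.5)
st()
E
```

```text
t 25.38 p [0.5257, -0.2136, 0.1328] F [0.37, -0.64, -0.72] Fn -0.7 open 0.0199 ff 25.0
hit False
t 26.49 p [0.525, -0.213, 0.1026] F [-0.42, 1.93, -1.56] Fn 1.98 open 0.0197 ff 25.0
cmd -4.2 act -3.92 Fn 2.23
cmd -3.7 act -3.76 Fn 0.51
cmd -3.2 act -3.61 Fn -0.14
cmd -2.7 act -3.40 Fn -2.67
t 27.89 p [0.525, -0.2126, 0.103] F [-0.39, -2.87, -7.63] Fn -2.74 open 0.0198 ff 25.0
```

The leaf is held between both faces with no free play, so it binds. Pushing it home.

```bash
python3 - <<'E'
from h import *
a=FM-.0034*FN
r.move_l([*a,.103],vel=.03); r.hold(.15); st()
print("hit",r.move_l([*a,.0905],vel=.02,guard=14)); st(); r.hold(.15); st()
E
```

```text
t 28.29 p [0.525, -0.2126, 0.103] F [-0.2, -2.51, -7.3] Fn -2.42 open 0.0201 ff 25.0
hit True
t 28.88 p [0.5264, -0.2127, 0.092] F [0.27, -0.16, 3.21] Fn -0.21 open 0.0198 ff 25.0
t 29.03 p [0.5264, -0.2128, 0.092] F [-0.54, 0.56, 4.32] Fn 0.66 open 0.0198 ff 25.0
```

```bash
python3 - <<'E'
from h import *
p=np.array(T.current_ee_pos())
gripper_to(.05); st(); r.move_l([p[0],p[1],.2],vel=.12); r.move_to([.35,0,.3],down(FY)); st()
for c in("scene","top"):
    im=vision.snapshot(c); cv2.imwrite(f"pics/{c}3.png",im[:,:,::-1])
    for t in("leaf5_grip","leaf8_grip","leaf11_grip"): print(c,t,[(np.round(d["at"],3).tolist(),round(d["score"],2)) for d in models.mark_of(t,c)])
for d in models.mark_of("leaf8_grip","top"):
    e=np.array(d["at"])[:2]-FM; print("slot frame",e@FX,e@FN)
a=cv2.imread("pics/scene3.png"); z=lambda x,y:cv2.resize(a[y:y+90,x:x+100],(400,360),interpolation=cv2.INTER_CUBIC)
cv2.imwrite("pics/c3.png",np.hstack([z(125,140),z(300,140)]))
E
```

```text
t 29.69 p [0.5259, -0.2131, 0.0919] F [0.72, -0.72, -0.52] Fn -0.85 open 0.0501 ff 0.0
t 31.88 p [0.3508, -0.0005, 0.2996] F [-0.12, 0.13, -1.1] Fn 0.15 open 0.0501 ff 0.0
scene leaf5_grip [([0.446, 0.191, 0.072], 0.6), ([0.386, 0.13, 0.035], 0.53)]
scene leaf8_grip [([0.558, 0.304, 0.059], 0.91), ([0.528, -0.211, 0.082], 0.47)]
scene leaf11_grip [([0.549, 0.216, 0.068], 0.64)]
top leaf5_grip [([0.387, 0.132, 0.036], 0.58), ([0.441, 0.194, 0.068], 0.43)]
top leaf8_grip [([0.561, 0.304, 0.055], 0.66), ([0.523, -0.211, 0.085], 0.49)]
top leaf11_grip [([0.547, 0.223, 0.064], 0.71), ([0.495, 0.205, 0.003], 0.57), ([0.425, 0.395, -0.002], 0.55)]
slot frame 0.13808315142782168 0.49595315634821935
slot frame -0.0020833187769996628 -0.0017204019511150095
```

View pics/c3.png

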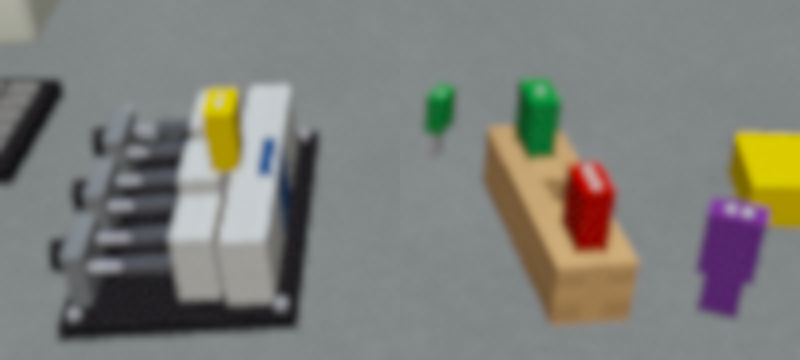

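The yellow leaf stands upright in the middle slot at (222,128), next to the blue mark. Green (538,118) and red (590,205) are home in the rack. Handing in.

```bash
python3 -c "
from plant import r
print(r.sign_off())"
```

```text
the job is handed in; nothing more can be done
None
```

I handed the job in at about 32 s with the 8 mm yellow leaf home and upright in the middle slot, which measured about 6.5 mm by feel: the 5 mm green leaf went in first with about 1.5 mm of free play, the 8 mm leaf bound with none, and the green and red leaves are home in the rack; the sign-off call returned no verdict.

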